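# Strip the box stops from the packing fence

### The job

Clear the packing fence on the desk: open the gate at the track's open end (pull its knob up, turn it anticlockwise to its stop, push it back down), slide every box stop along the T-track to the open end, lift it off and put it in the cardboard tray. When all the stops are in the tray, close and lock the gate again in the same way (knob up, back clockwise to its stop, pushed fully down). Leave the drinking glass, the tape roll and the marker where they are.

Things in the scene. Friction and masses are not known exactly. Their poses are not given: they have to be found in the camera images.
- track: Aluminium T-track fixed on the desk, 54 mm wide, 17.5 mm high. Origin on its centre line at desk height, y along it, z up. It spans y -230 to +230 mm. Inside: floor 5 mm above the desk, 46 mm wide. Over y -130 to +220 mm two lips (13.5 to 17.5 mm up) leave a 22 mm slot; a 34 mm high black block closes the +y end. From y -130 to -230 mm no lips: the open end, where a stop lifts straight up.
- track_exit (a point): Point on the track's inside floor, on its centre line at track y = -180 mm, in the open end. A stop with its origin here is clear of the lips (clear once its origin is past y = -155 mm). The gate's upright axis stands beside it at track x = +95, y = -150 mm, on a 5 mm plate over x 27 to 157, y -205 to -95 mm.
- gate_pull (a joint): How far the gate knob is pulled up, 0 (fully down) to 0.018 m. It stays where left: about 5 N lifts it, a push of about 2 N lowers it. A pin under the gate stops it turning until it is up 11 mm or more, and stops it going down unless it is turned nearly to one of its two end stops.
- gate_turn (a joint): Turn of gate knob and arm, 0 (closed) to 1.2 rad (open), anticlockwise from above, end stops at both; friction 0.05 N m, stays where left. At 0 the steel arm (16 mm wide, 116 mm long from the axis, 20 to 34 mm above the desk when down) points to the track's -x, across the track at y = -150 mm, barring it. At 1.2 it points mostly to track -y, beside the open end, which is free.
- gate_grip (a point): Grip point of the black bar-shaped gate knob: on its axis, 62 mm above the desk when down; moves and turns with the knob. The bar is 52 mm long along this point's x axis (which points away from the arm's free end), 18 mm thick along its y, and spans from 20 mm below to 18 mm above this point.
- stop1: Box stop, grey plastic on a steel T-foot, 80 mm high, about 0.25 kg; all alike, three or four present. Origin: centre of the foot's underside; z up, y along the track. From below: foot 43 (x) by 50 (y), 6 mm thick; neck 18 mm wide (x) to 15 mm; base 44 by 60 from 15 to 28 mm; grip block 20 (x) by 50 (y) from 28 to 80 mm. In the track: 1.5 mm side play, 2.5 mm up; slides with light friction.
- stop2: Box stop, grey plastic on a steel T-foot, 80 mm high, about 0.25 kg; all alike, three or four present. Origin: centre of the foot's underside; z up, y along the track. From below: foot 43 (x) by 50 (y), 6 mm thick; neck 18 mm wide (x) to 15 mm; base 44 by 60 from 15 to 28 mm; grip block 20 (x) by 50 (y) from 28 to 80 mm. In the track: 1.5 mm side play, 2.5 mm up; slides with light friction.
- stop3: Box stop, grey plastic on a steel T-foot, 80 mm high, about 0.25 kg; all alike, three or four present. Origin: centre of the foot's underside; z up, y along the track. From below: foot 43 (x) by 50 (y), 6 mm thick; neck 18 mm wide (x) to 15 mm; base 44 by 60 from 15 to 28 mm; grip block 20 (x) by 50 (y) from 28 to 80 mm. In the track: 1.5 mm side play, 2.5 mm up; slides with light friction.
- stop4: Box stop, grey plastic on a steel T-foot, 80 mm high, about 0.25 kg; all alike, three or four present. Origin: centre of the foot's underside; z up, y along the track. From below: foot 43 (x) by 50 (y), 6 mm thick; neck 18 mm wide (x) to 15 mm; base 44 by 60 from 15 to 28 mm; grip block 20 (x) by 50 (y) from 28 to 80 mm. In the track: 1.5 mm side play, 2.5 mm up; slides with light friction.
- tray: Open cardboard tray fixed on the desk, 280 mm (its x) by 150 mm (its y), 45 mm high, walls and floor 5 mm. Origin at the centre of its underside, z up.
- glass: Drinking glass, a bystander, 72 mm across and 90 mm high, standing; origin at the centre of its underside.
- tape: Orange roll of packing tape, a bystander, lying flat, 110 mm across, 48 mm high; origin at the centre of its underside.
- marker: White marker pen with a black cap, a bystander, lying on the desk, 130 mm long (its x), 16 mm thick; origin at its middle on the desk.

How it is judged:
On the way, in this order (a step that is already met when the one before it is completed fails the run):
1. the gate knob is pulled up (value of joint gate_pull above 0.011 m), for 0.1 s.
2. the gate is turned fully open and its knob is pushed back down (value of joint gate_turn above 1.05 rad and value of joint gate_pull below 0.004 m), for 0.2 s.
3. with the gate open, every stop lies in the tray, let go (all of step 2 and x of stop1 in the frame of tray between -0.137 and 0.137 m and y of stop1 in the frame of tray between -0.072 and 0.072 m and z of each of stop1, stop2, stop3, stop4 in the frame of tray below 0.055 m and contact force between each of stop1, stop2, stop3, stop4 and the fingers below 0.1 N and linear speed of each of stop1, stop2, stop3, stop4 below 0.03 m/s and x of stop2 in the frame of tray between -0.137 and 0.137 m and y of stop2 in the frame of tray between -0.072 and 0.072 m and x of stop3 in the frame of tray between -0.137 and 0.137 m and y of stop3 in the frame of tray between -0.072 and 0.072 m and x of stop4 in the frame of tray between -0.137 and 0.137 m and y of stop4 in the frame of tray between -0.072 and 0.072 m), for 0.2 s.
4. the gate knob is pulled up again (value of joint gate_pull above 0.011 m), for 0.1 s.
At the end, for the whole second after the job is handed in: The gate is closed (turned to within 0.12 rad of its closed stop) and its knob down to within 4 mm; every stop present lies in the tray in any attitude (its origin inside the walls and less than 55 mm above the tray's underside), at rest and let go (value of joint gate_turn below 0.12 rad and value of joint gate_pull below 0.004 m and x of stop1 in the frame of tray between -0.137 and 0.137 m and y of stop1 in the frame of tray between -0.072 and 0.072 m and z of each of stop1, stop2, stop3, stop4 in the frame of tray below 0.055 m and contact force between each of stop1, stop2, stop3, stop4 and the fingers below 0.1 N and linear speed of each of stop1, stop2, stop3, stop4 below 0.03 m/s and x of stop2 in the frame of tray between -0.137 and 0.137 m and y of stop2 in the frame of tray between -0.072 and 0.072 m and x of stop3 in the frame of tray between -0.137 and 0.137 m and y of stop3 in the frame of tray between -0.072 and 0.072 m and x of stop4 in the frame of tray between -0.137 and 0.137 m and y of stop4 in the frame of tray between -0.072 and 0.072 m); the robot touches nothing.
It fails at once if the glass, the tape roll or the marker is pushed more than 40 mm away, or the glass is tipped (distance of any of glass, tape, marker from where it was at the start of the episode above 0.04 m or angle between glass's own z axis and vertical above 0.6 rad).
Of stop1, stop2, stop3, stop4 only 3 to 4 are there at a start; the rules pass over those that are not, and their reading is None.
At some moment in a run one of stop1, stop2, stop3, stop4 may be knocked a few centimetres aside while the robot is not near it.
Once in a run the grip may slacken for a moment while it holds something.
It also fails if it takes over 210 s, if anything falls off the work surface, if the arm or the gripper's body presses on something with over 40 N, if the wrist force passes 120 N, or if a joint passes its speed limit or range.

### The arm

A 6-joint arm with a two-finger parallel gripper is mounted at the origin on the work surface. World frame = base frame: x ahead of the robot, y to its left, z up, the work surface at z = 0. Lengths are in m, angles in rad, forces in N, time in s.
With the tool pointing down it reaches from about 0.375 to 0.975 m from the base axis. Payload 3.8 kg.
Tool frame: the origin (TCP) lies on the centre line of the jaws, within the pads' length; the fingertips stand 14 mm ahead of it and the grasp point (between the pads) lies 5 mm behind it; z points along the fingers, y is the direction in which the jaws open and shut (so a half turn about z gives the same grasp; the last joint's range is limited). The gripper opens to 85 mm and grips with 20 to 120 N. Pads are 22 mm wide; open, the fingers measure 114 mm over their backs; the gripper's body (76 mm by 85 mm) begins 54 mm behind the grasp point. The pads swing forward as they close: fully open they stand 13 mm farther back than shut.
Start: joints at [-1.334, 0.264, 1.604, -0, 1.274, -0.037], TCP at [0.183, -0.65, 0.245] pointing down, gripper open.
Joint ranges: [-2.63, 2.63], [-0.94, 2.18], [0.31, 2.57], [-1.31, 4.45], [0, 2.66], [-2.55, 2.55]. Speed limits (rad/s): [2.57, 2.57, 3.14, 3.14, 3.14, 3.14].

### API

Orientations are given as a unit quaternion [x, y, z, w].
In Python, from bench import monitor, vision, arm gives the robot as it stands.
- The arm moves only by the tool apply_moves, never from a script. Its argument "commands" is a list of rows, each a list of 7 numbers: the turn, a rotation vector about the world's x, y, z in units of 10 degrees (1.0 is 10 degrees), then the shift along the world's x, y, z in units of 25 mm (1.0 is 25 mm), then the finger opening in mm, from 0 to 85.4. In form: [[wx, wy, wz, tx, ty, tz, claw], ...]. A call has 1 to 12 rows; each row shifts and turns the commanded pose from where the row before left it; what a row does not reach is not made up. A row lasts 1/8 s, in which the tool goes at most 62.5 mm and 10.7 degrees, less where a joint would pass 70% of its speed; a pose out of reach is approached as far as the arm can. A call is refused whole if a number of a shift passes 1 or a number of a turn 1, either way. A call with a gripper value outside its range is refused whole. The fingers move at their own pace and stop on an object; the grip force is fixed at half the most. Time passes only in rows, so rows that do not move let the fingers close. It gives the time, the measured TCP pose, the force and the opening at its end, in the units of the state.
- monitor.get_state(): the state, without advancing time (a new reading comes with each control period).
- vision.grab_frame(name): name is "scene" or "side" or "wrist"; returns a dict with "pixels" (384x512x3 uint8, red, green, blue), "K" (3x3 intrinsics, pixels), "D" ([k1, k2, p1, p2, k3] as OpenCV has them; the pictures are not rectified), "rvec" (rotation vector, rad) and "tvec" (3), from world to camera coordinates, as OpenCV has them. Camera axes: x right, y down, z forward; pixel columns grow to the right and rows downward; lengths in m; the calibration is good to about 2 mm. A picture is of the moment at which its call begins. There is no depth.
- arm.finish_job(): hands the job in, once; it reports no verdict.
The state is a dict: "clock": time; "joint_pos": joint angles; "qd": joint speeds; "joint_torque": joint torques, N m; "position": TCP position; "tcp_rot": TCP orientation; "wrist_force": force on the tool from outside, world axes, zero at the start; "wrist_torque": the same for the moment, N m; "opening": finger opening in m.
Only numpy, scipy, OpenCV 4.12 (cv2) and the standard library are available. Lean on these libraries where they do the work, as an engineer would, in place of code of your own. Each camera call takes 0.05 s, during which the arm holds its last target. There are 200 camera calls.

## Working session

There is one attempt and no reset: what is moved stays moved. The work goes in short steps, Python scripts to look and compute and a tool call to move; the robot and the scene stay as the last step left them, time stands still between calls to the robot, and variables do not carry over. Pictures are saved under pics/ and viewed, about 12 in all and at most 16, crops included, and the job is handed in when it is done.

Besides the shell and the picture viewer there is one more tool, called after ">>>" by a JSON object that holds its "name" and its "arguments". apply_moves: Moves the arm, as the interface text tells. Its arguments: {"type":"object","properties":{"commands":{"type":"array"}},"required":["commands"]}

```bash
mkdir -p pics; cat > h.py <<'E'
import cv2,numpy as np
from bench import monitor,vision,arm
def grab(n,f=None):
    d=vision.grab_frame(n)
    for k in("K","D","rvec","tvec"): d[k]=np.array(d[k],float)
    if f: cv2.imwrite(f"pics/{f}.png",np.array(d["pixels"])[:,:,::-1])
    return d
def ray(d,uv,z):
    "world points at height z for pixels uv"
    uv=np.array(uv,float).reshape(-1,1,2)
    p=cv2.undistortPoints(uv,d["K"],d["D"])[:,0]
    R=cv2.Rodrigues(d["rvec"])[0]; c=-R.T@d["tvec"].ravel()
    v=np.c_[p,np.ones(len(p))]@R
    return c+v*((np.broadcast_to(z,len(p))-c[2])/v[:,2])[:,None]
def proj(d,P):
    return cv2.projectPoints(np.array(P,float).reshape(-1,1,3),d["rvec"],d["tvec"],d["K"],d["D"])[0][:,0]
E
python3 - <<'E'
from h import *
import pickle
a=[grab(n) for n in("scene","side")]
pickle.dump(a,open("a.pkl","wb"))
for n,d in zip("ab",a):
    cv2.imwrite(f"pics/{n}.png",cv2.resize(np.array(d["pixels"])[:,:,::-1],(800,600)))
print(monitor.get_state())
E
```

```text
{'clock': 0.1, 'joint_pos': array([-1.33387090e+00,  2.64683825e-01,  1.60524463e+00, -1.46683915e-05,
        1.27369447e+00, -3.68872014e-02]), 'qd': array([-0.00045575, -0.0021086 , -0.00194666, -0.00135555,  0.00164904,
        0.00130861]), 'joint_torque': array([-1.03266971e-04, -5.16706395e+01, -3.68589449e+01, -9.35982598e-05,
        6.29660572e-03,  9.38133496e-06]), 'position': array([ 0.18237615, -0.64923832,  0.24407855]), 'tcp_rot': array([ 9.90642155e-01,  1.36481098e-01, -1.08339446e-04, -1.00936248e-03]), 'wrist_force': array([-0.38120759,  0.44211615, -0.64905053]), 'wrist_torque': array([0.04431361, 0.05196538, 0.00416094]), 'opening': 0.08532631785021136}
```

View pics/a.png

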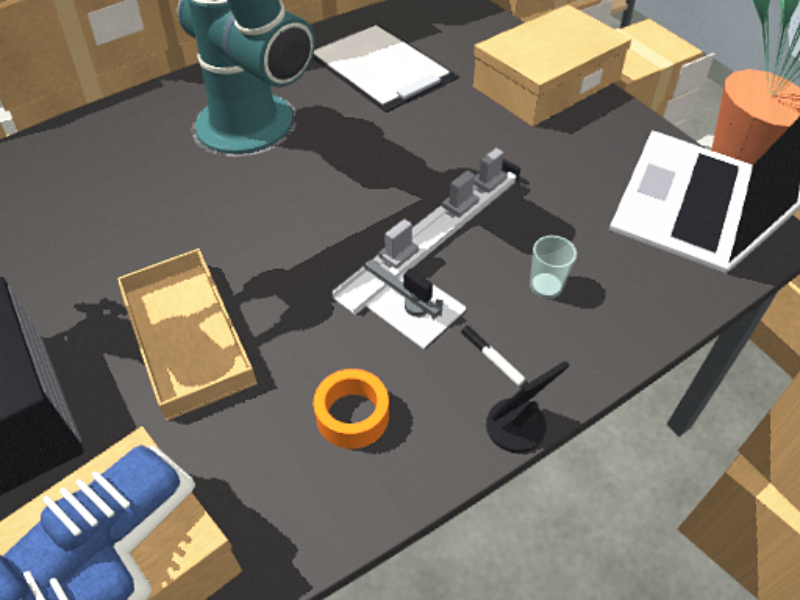

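View pics/b.png

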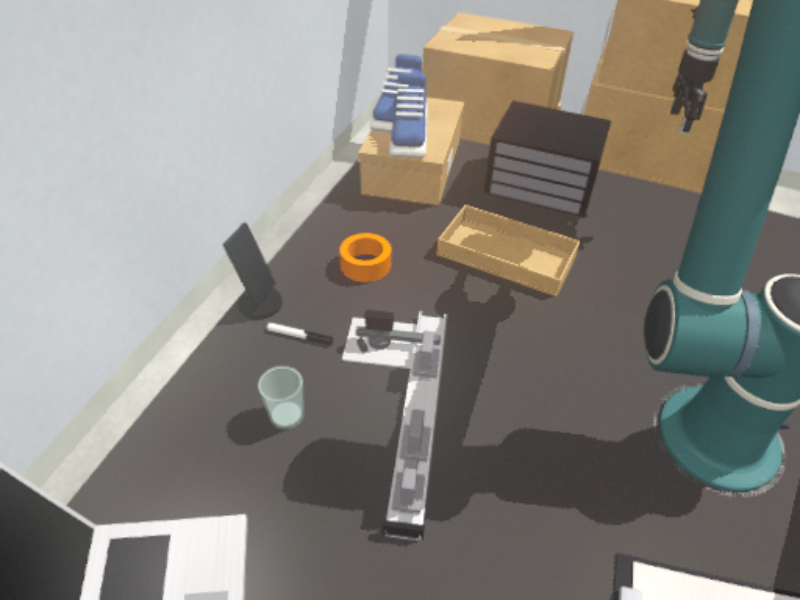

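The scene shows three stops at (398,240), (461,190) and (491,168), with the gate closed at (415,290) and an empty tray around (187,330). In the side view the track runs from (430,315) to (405,530). Next I fit the poses.

```bash
cat > fit.py <<'E'
from h import *
import pickle
from scipy.optimize import least_squares
A=pickle.load(open("a.pkl","rb"))
def W(q,P):
    P=np.array(P,float)/1000; c,s=np.cos(q[2]),np.sin(q[2])
    return np.c_[q[0]+c*P[:,0]-s*P[:,1],q[1]+s*P[:,0]+c*P[:,1],P[:,2]]
def fit(obs,q0):
    f=lambda q:np.concatenate([(proj(A[c],W(q,P))-np.array(uv)*.64).ravel() for c,P,uv in obs])
    r=least_squares(f,q0,loss="soft_l1"); print(r.x.round(4),r.fun.round(1)); return r.x
E
python3 - <<'E'
from fit import *
c=ray(A[0],[[425*.64,245*.64],[187*.64,335*.64]],0.01); print(c)
best=fit([(0,[[157,-95,5],[157,-205,5],[-27,-230,17.5],[27,-230,17.5]],[[465,313],[427,346],[335,293],[358,311]]),
 (1,[[157,-205,5],[157,-95,5],[-27,-230,17.5],[27,-230,17.5],[27,230,0],[-27,230,0]],[[352,319],[344,360],[446,316],[418,312],[386,534],[422,538]])],
 [c[0,0],c[0,1],np.arctan2(*(ray(A[0],[[515*.64,170*.64]],.02)-ray(A[0],[[345*.64,300*.64]],.02))[0,1::-1])-np.pi/2])
T=best
R=ray(A[0],np.array([[119,278],[199,251],[255,376],[165,404]])*.64,.045);print(R)
d=R[3]-R[0]; q0=[*R.mean(0)[:2],np.arctan2(d[1],d[0])]
C=[[-140,75,45],[-140,-75,45],[140,-75,45],[140,75,45]]
# order check: going along d is +x; R0->R1 is +-y
e=R[1]-R[0]
if np.cross(d[:2],e[:2])>0: C=[[x,-y,z] for x,y,z in C]
fit([(0,C,[[119,278],[199,251],[255,376],[165,404]])],q0)
# bystanders and stops (top centre z=.085)
for n,uv,z in [("glass",(546,290),0),("tape",(352,402),.048),("mk1",(465,332),.008),("mk2",(522,382),.008)]:
    print(n,ray(A[0],np.array([uv])*.64,z).round(3))
for uv in[(399,227),(461,179),(490,156)]:
    p=ray(A[0],np.array([uv])*.64,.085)[0]; d=p[:2]-T[:2]
    c_,s_=np.cos(T[2]),np.sin(T[2]); print(p.round(3),"track",[round(c_*d[0]+s_*d[1],3),round(-s_*d[0]+c_*d[1],3)])
print("grip",W(T,[[95,-150,62],[0,-180,5]]).round(4), "tape side",ray(A[1],np.array([[366,252],[285,412]])*.64,[.048,0]).round(3))
im=cv2.resize(np.array(A[0]["pixels"])[:,:,::-1],None,fx=3,fy=3,interpolation=2)
for P in W(T,[[157,-95,5],[157,-205,5],[-27,-230,17.5],[27,-230,17.5],[27,220,17.5],[-27,220,17.5],[95,-150,80]]):
    u=proj(A[0],P)[0]*3; cv2.circle(im,tuple(int(v) for v in u),3,(0,0,255),1)
cv2.imwrite("pics/c.png",im[260:700,580:1060][:, :])
E
```

```text
[[ 0.52962111  0.11301742  0.01      ]
 [ 0.47964729 -0.32751214  0.01      ]]
[0.5054 0.1453 0.2587] [ 1.4 -3.9 -1.4  0.8 -1.8 -0.6 -1.8 -1.3 -0.8 -1.  -2.3 -0.4 -1.  -1.7
 -0.4 -0.9  0.   1.   0.1  1.3]
[[ 0.32983896 -0.38507188  0.045     ]
 [ 0.35028594 -0.24209076  0.045     ]
 [ 0.63577139 -0.2729686   0.045     ]
 [ 0.60715919 -0.40927832  0.045     ]]
[ 0.4793 -0.3268 -0.1051] [-0.3  0.8  1.2 -1.2  0.5 -4.  -2.1  2.4]
glass [[ 0.724  0.233 -0.   ]]
tape [[ 0.755 -0.175  0.048]]
mk1 [[0.723 0.058 0.008]]
mk2 [[0.849 0.074 0.008]]
[0.528 0.058 0.085] track [np.float64(-0.001), np.float64(-0.09)]
[0.488 0.219 0.085] track [np.float64(0.002), np.float64(0.076)]
[0.466 0.304 0.085] track [np.float64(0.002), np.float64(0.163)]
grip [[ 0.6356  0.0246  0.062 ]
 [ 0.5515 -0.0287  0.005 ]] tape side [[ 0.743 -0.164  0.048]
 [ 0.72   0.235  0.   ]]<stdin>:12: DeprecationWarning: Arrays of 2-dimensional vectors are deprecated. Use arrays of 3-dimensional vectors instead. (deprecated in NumPy 2.0)
```

View pics/c.png

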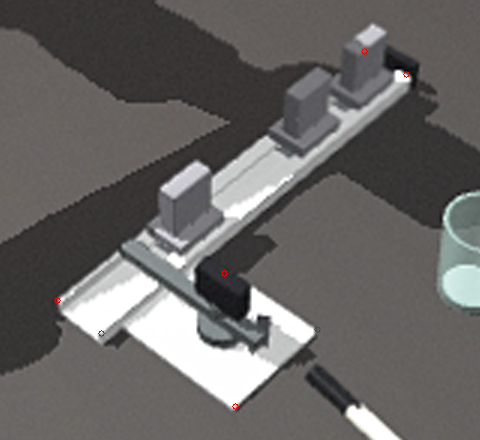

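The fitted points land on the track, so the pose is good. I'll move to the gate knob; the jaw angle is already within 1°.

>>> {"name": "apply_moves", "arguments": {"commands": [[0,0,0,0.67,1,0,85],[0,0,0,0.67,1,0,85],[0,0,0,0.67,1,0,85],[0,0,0,0.67,1,0,85],[0,0,0,0.67,1,0,85],[0,0,0,0.67,1,0,85],[0,0,0,0.67,1,0,85],[0,0,0,0.67,1,0,85],[0,0,0,0.67,1,0,85],[0,0,0,0.67,1,0,85],[0,0,0,0.67,1,0,85],[0,0,0,0.67,1,0,85]]}}

```text
clock: 1.6
position: [0.3837, -0.3487, 0.2448]
tcp_rot: [0.991, 0.136, -0.0, -0.0]
wrist_force: [0.3, 0.1, -0.7]
opening: 0.0848
```

>>> {"name": "apply_moves", "arguments": {"commands": [[0,0,0,0.67,1,0,85],[0,0,0,0.67,1,0,85],[0,0,0,0.67,1,0,85],[0,0,0,0.67,1,0,85],[0,0,0,0.67,1,0,85],[0,0,0,0.67,1,0,85],[0,0,0,0.67,1,0,85],[0,0,0,0.67,1,0,85],[0,0,0,0.67,1,0,85],[0,0,0,0.67,1,0,85],[0,0,0,0.67,1,0,85],[0,0,0,0.67,1,0,85]]}}

```text
clock: 3.1
position: [0.5846, -0.0489, 0.2447]
tcp_rot: [0.991, 0.136, -0.001, -0.0]
wrist_force: [0.1, 0.6, 0.3]
opening: 0.0851
```

>>> {"name": "apply_moves", "arguments": {"commands": [[0,0,-0.09,0.67,1,-0.4,85],[0,0,0,0.67,1,-0.8,85],[0,0,0,0.7,0.95,-0.8,85],[0,0,0,0,0,0,85],[0,0,0,0,0,0,85]]}}

```text
clock: 3.72
position: [0.6351, 0.0236, 0.195]
tcp_rot: [0.992, 0.129, -0.001, 0.0]
wrist_force: [-0.9, 0.7, -0.1]
opening: 0.0849
```

```bash
cat > look.py <<'E'
from h import *
import sys
n=sys.argv[1]
d=grab("wrist"); cv2.imwrite(f"pics/{n}.png",np.array(d["pixels"])[:,:,::-1])
import pickle; pickle.dump(d,open("w.pkl","wb"))
s=monitor.get_state(); R=__import__("scipy.spatial.transform",fromlist=["Rotation"]).Rotation.from_quat(s["tcp_rot"]).as_matrix()
print(s["clock"],s["position"].round(4),"toolx deg",np.degrees(np.arctan2(R[1,0],R[0,0])).round(2),"tilt",R[:,2].round(3),s["wrist_force"].round(1),s["opening"],s["joint_pos"].round(2))
E
python3 look.py w1
```

```text
3.775 [0.6354 0.0233 0.1957] toolx deg 14.77 tilt [ 0. -0. -1.] [-0.4 -0.5  0.7] 0.08504155658998842 [-0.    0.22  1.75 -0.    1.17  1.31]
```

View pics/w1.png

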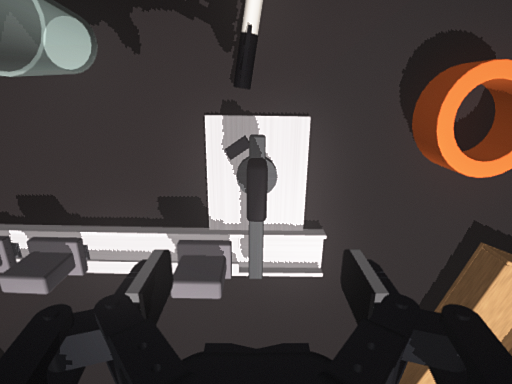

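The wrist view shows the knob's bar at (257,190) with its top end near row 220, and the arm crossing the track at column 255. I'll compare that with the prediction.

```bash
python3 - <<'E'
from fit import *
d=pickle.load(open("w.pkl","rb")); T=[.5054,.1453,.2587]
print(proj(d,W(T,[[121,-150,80],[69,-150,80],[95,-150,80],[95,-159,80],[95,-141,80],[157,-95,5],[157,-205,5],[-27,-230,17.5]])).round(0).tolist())
g=np.array(d["pixels"]).astype(int).sum(2)
print([ (r,g[r,238:276:2].tolist()) for r in(200,212)])
E
```

```text
[[256.0, 163.0], [256.0, 220.0], [256.0, 192.0], [266.0, 192.0], [245.0, 192.0], [203.0, 113.0], [309.0, 113.0], [323.0, 273.0]]
[(200, [745, 765, 446, 473, 369, 140, 154, 162, 164, 166, 172, 179, 190, 164, 254, 759, 735, 746, 743]), (212, [744, 495, 456, 470, 367, 130, 160, 165, 167, 177, 179, 193, 198, 156, 421, 757, 737, 746, 740])]
```

The prediction agrees to about 1 px, so I'll descend and grip the knob.

>>> {"name": "apply_moves", "arguments": {"commands": [[0,0,0,0,0,-1,85],[0,0,0,0,0.05,-1,70],[0,0,0,0,0,-1,60],[0,0,0,0,0,-1,50],[0,0,0,0,0,-1,50],[0,0,0,0,0,-0.5,50],[0,0,0,0,0,0,10],[0,0,0,0,0,0,10],[0,0,0,0,0,0,10],[0,0,0,0,0,0,10]]}}

```text
clock: 5.03
position: [0.6365, 0.0245, 0.0592]
tcp_rot: [0.992, 0.129, 0.001, 0.001]
wrist_force: [-0.8, -4.2, 3.9]
opening: 0.0171
```

>>> {"name": "apply_moves", "arguments": {"commands": [[0,0,0,0,0,0,10],[0,0,0,0,0,0.2,10],[0,0,0,0,0,0.2,10],[0,0,0,0,0,0.2,10],[0,0,0,0,0,0,10],[0,0,0,0,0,0,10]]}}

```text
clock: 5.78
position: [0.6364, 0.0245, 0.0728]
tcp_rot: [0.992, 0.129, 0.001, 0.001]
wrist_force: [3.0, -5.7, -1.5]
opening: 0.0175
```

>>> {"name": "apply_moves", "arguments": {"commands": [[0,0,0.5,0,0,0.05,10],[0,0,0.9,0,0,0,10],[0,0,0.9,0,0,0,10],[0,0,0.9,0,0,0,10],[0,0,0.9,0,0,0,10],[0,0,0.9,0,0,0,10],[0,0,0.9,0,0,0,10],[0,0,0.7,0,0,0,10],[0,0,0.3,0,0,0,10],[0,0,0,0,0,0,10]]}}

```text
clock: 7.02
position: [0.634, 0.0261, 0.0734]
tcp_rot: [0.745, 0.667, -0.001, -0.002]
wrist_force: [-3.5, 0.8, 2.9]
opening: 0.0173
```

```bash
python3 look.py w2
```

```text
7.075 [0.6341 0.0261 0.0734] toolx deg 83.69 tilt [-0.003  0.002 -1.   ] [-4.1  2.6  2.1] 0.0174924498342567 [0.   0.34 1.84 0.   0.96 0.11]
```

Turned 68.9°, which is the full stop. Now push down and check the force.

>>> {"name": "apply_moves", "arguments": {"commands": [[0,0,0,0,0,-0.2,10],[0,0,0,0,0,-0.2,10],[0,0,0,0,0,-0.2,10],[0,0,0,0,0,-0.05,10],[0,0,0,0,0,0,10],[0,0,0,0,0,0,10]]}}

```text
clock: 7.82
position: [0.6342, 0.0261, 0.0591]
tcp_rot: [0.745, 0.667, -0.001, -0.002]
wrist_force: [-9.6, 2.8, 11.9]
opening: 0.0173
```

>>> {"name": "apply_moves", "arguments": {"commands": [[0,0,0,0,0,0,45],[0,0,0,0,0,0,45],[0,0,0,0,0,0,45],[0,0,0,0,0,1,45],[0,0,0,0,0,1,45],[0,0,-0.5,0,0,1,45],[0,0,-0.9,-0.5,0,1,70],[0,0,-0.9,-0.8,0.3,1,85],[0,0,-0.9,-0.8,0.3,0.2,85],[0,0,-0.9,-0.8,0.3,0,85],[0,0,-0.9,-0.8,0.3,0,85]]}}

```text
clock: 9.2
position: [0.5427, 0.0553, 0.1879]
tcp_rot: [0.958, 0.288, 0.0, 0.0]
wrist_force: [0.6, -0.7, -0.5]
opening: 0.085
```

>>> {"name": "apply_moves", "arguments": {"commands": [[0,0,-0.9,-0.55,0.08,0,85],[0,0,-0.99,0,0,0,85],[0,0,0,0,0,0,85],[0,0,0,0,0,0,85]]}}

```text
clock: 9.7
position: [0.5295, 0.0571, 0.1877]
tcp_rot: [0.991, 0.131, 0.0, -0.0]
wrist_force: [-0.0, 0.5, 0.0]
opening: 0.0854
```

```bash
python3 look.py w3
```

```text
9.75 [0.5295 0.0571 0.1877] toolx deg 15.01 tilt [ 0. -0. -1.] [-0.4 -0.2  0.6] 0.08495603572373936 [ 0.06  0.04  1.97 -0.    1.13  1.37]
```

View pics/w3.png

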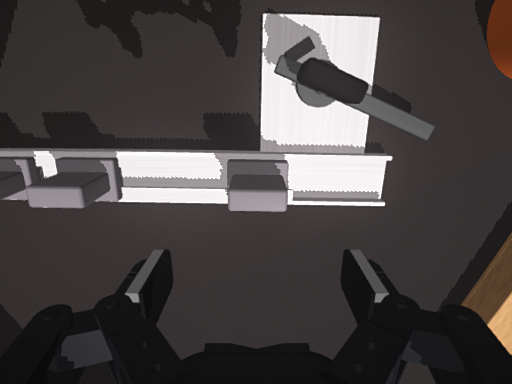

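The gate is open, with its arm pointing beside the open end. The top of stop 1 spans (229–287, 192–211) and stop 2's top is near (55,190).

```bash
cat > st.py <<'E'
from fit import *
import sys
d=pickle.load(open("w.pkl","rb")); T=[.5054,.1453,.2587]; c,s=np.cos(T[2]),np.sin(T[2])
v=list(map(float,sys.argv[1:]))
for p in ray(d,np.array(v).reshape(-1,2),.085):
    e=p[:2]-T[:2]; print(p.round(4),"track",(c*e[0]+s*e[1]).round(4),(-s*e[0]+c*e[1]).round(4))
for y in(-85,-90,-95): print(y,proj(d,W(T,[[0,y,85],[10,y+25,85],[-10,y-25,85]])).round(0).tolist())
E
python3 st.py 258 201.5 229 192 287 211 57 193
```

```text
[0.5269 0.0551 0.085 ] track -0.0023 -0.0927
[0.5287 0.0801 0.085 ] track 0.0058 -0.069
[0.525  0.0296 0.085 ] track -0.0106 -0.1169
[0.4904 0.2194 0.085 ] track 0.0045 0.0755
-85 [[249.0, 199.0], [218.0, 187.0], [279.0, 210.0]]
-90 [[255.0, 199.0], [224.0, 187.0], [285.0, 210.0]]
-95 [[261.0, 199.0], [230.0, 187.0], [291.0, 210.0]]
```

>>> {"name": "apply_moves", "arguments": {"commands": [[0,0,0,-0.05,-0.07,-1,85],[0,0,0,0,0,-1,85],[0,0,0,0,0,-1,85],[0,0,0,0,0,-1,85],[0,0,0,0,0,-1,80],[0,0,0,0,0,0,40],[0,0,0,0,0,0,40],[0,0,0,0,0,0,40],[0,0,0,0,0,0,40]]}}

```text
clock: 10.88
position: [0.5283, 0.0554, 0.0634]
tcp_rot: [0.992, 0.13, 0.0, 0.0]
wrist_force: [-0.3, -0.5, -1.7]
opening: 0.0496
```

>>> {"name": "apply_moves", "arguments": {"commands": [[0,0,0,0,0,0.03,40],[0,0,0,0.128,-0.483,0,40],[0,0,0,0.128,-0.483,0,40],[0,0,0,0.128,-0.483,0,40],[0,0,0,0.128,-0.483,0,40],[0,0,0,0.128,-0.483,0,40],[0,0,0,0.128,-0.483,0,40],[0,0,0,0.128,-0.483,0,40],[0,0,0,0,0,0,40],[0,0,0,0,0,0,40]]}}

```text
clock: 12.12
position: [0.5503, -0.029, 0.0634]
tcp_rot: [0.992, 0.129, -0.0, -0.0]
wrist_force: [0.0, -0.2, -2.9]
opening: 0.0495
```

>>> {"name": "apply_moves", "arguments": {"commands": [[0,0,0,0,0,0.5,40],[0,0,0,0,0,0.9,40],[0,0,0,0,0,0.9,40],[0,0,0,0,0,0.9,40],[0,0,0,0,-0.5,0,40],[0,0,0,0,-0.98,0,40],[0,0,0,0,-0.98,0,40],[0,0,0,0,-0.98,0,40],[0,0,-0.5,0.2,-0.98,0,40],[0,0,-0.5,0.2,-0.98,0,40],[0,0,-0.5,0.1,-0.98,0,40],[0,0,-0.58,0.05,-0.98,0,40]]}}

```text
clock: 13.62
position: [0.5634, -0.2143, 0.1423]
tcp_rot: [0.999, -0.053, -0.001, -0.0]
wrist_force: [0.1, 0.1, -2.9]
opening: 0.0492
```

>>> {"name": "apply_moves", "arguments": {"commands": [[0,0,0,0,-0.98,0,40],[0,0,0,0,-0.98,0,40],[0,0,0,0,-0.98,0,40],[0,0,0,0,-0.98,0,40],[0,0,0,0,-0.98,0,40],[0,0,0,0,0,0,40],[0,0,0,0,0,0,40]]}}

```text
clock: 14.5
position: [0.564, -0.3357, 0.1433]
tcp_rot: [0.999, -0.052, -0.0, -0.0]
wrist_force: [0.0, 0.4, -2.4]
opening: 0.0491
```

```bash
python3 look.py w4
```

```text
14.55 [ 0.564  -0.3353  0.1433] toolx deg -5.9 tilt [-0.     0.001 -1.   ] [-0.1  0.7 -2.1] 0.04885320100942698 [-0.57  0.31  1.74  0.    1.09  1.1 ]
```

View pics/w4.png

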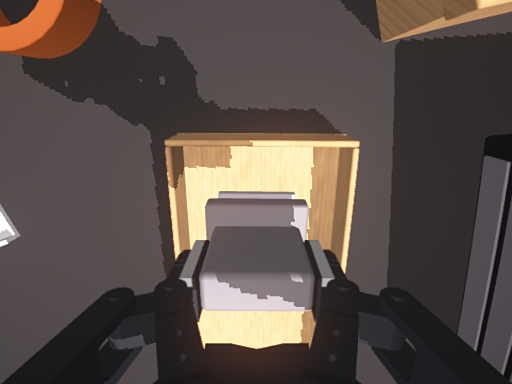

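The stop hangs straight between the tray walls (columns 168–357). I'll lower and release it.

>>> {"name": "apply_moves", "arguments": {"commands": [[0,0,0,0,0,-1,40],[0,0,0,0,0,-1,40],[0,0,0,0,0,-0.9,40],[0,0,0,0,0,-0.22,40],[0,0,0,0,0,0,40],[0,0,0,0,0,0,68],[0,0,0,0,0,0,68],[0,0,0,0,0,0,68],[0,0,0,0,0,1,68],[0,0,0,0,0,1,68],[0,0,0,0,0,1,68],[0,0,0,0,0,1,68]]}}

```text
clock: 16.05
position: [0.5642, -0.3357, 0.1668]
tcp_rot: [0.999, -0.052, 0.0, 0.0]
wrist_force: [0.4, -0.9, 0.2]
opening: 0.0678
```

>>> {"name": "apply_moves", "arguments": {"commands": [[0,0,0,-0.13,1,0.5,85],[0,0,0.5,-0.13,1,0.4,85],[0,0,0.5,-0.13,1,0,85],[0,0,0.5,-0.13,1,0,85],[0,0,0.57,-0.13,1,0,85],[0,0,0,-0.13,1,0,85],[0,0,0,-0.13,1,0,85],[0,0,0,-0.13,1,0,85],[0,0,0,-0.13,1,0,85],[0,0,0,-0.13,1,0,85],[0,0,0,-0.13,1,0,85],[0,0,0,-0.13,1,0,85]]}}

```text
clock: 17.55
position: [0.5252, -0.0349, 0.1886]
tcp_rot: [0.992, 0.129, 0.0, 0.0]
wrist_force: [0.3, -0.3, -0.2]
opening: 0.085
```

>>> {"name": "apply_moves", "arguments": {"commands": [[0,0,0,-0.15,1,0,85],[0,0,0,-0.15,1,0,85],[0,0,0,-0.15,1,0,85],[0,0,0,-0.15,1,0,85],[0,0,0,-0.15,1,0,85],[0,0,0,-0.15,1,0,85],[0,0,0,-0.15,1,0,85],[0,0,0,-0.15,1,0,85],[0,0,0,-0.15,1,0,85],[0,0,0,-0.15,1,0,85],[0,0,0,0,0,0,85],[0,0,0,0,0,0,85]]}}

```text
clock: 19.05
position: [0.4878, 0.214, 0.1882]
tcp_rot: [0.992, 0.129, 0.0, 0.0]
wrist_force: [-0.1, 0.7, -0.8]
opening: 0.0852
```

```bash
python3 look.py w5
```

```text
19.1 [0.4878 0.2137 0.1882] toolx deg 14.77 tilt [ 0. -0. -1.] [ 0.2 -1.1  0.5] 0.08492528258536246 [ 0.37  0.04  1.97 -0.    1.13  1.68]
```

View pics/w5.png

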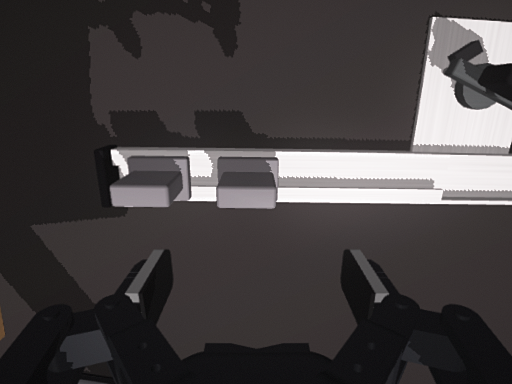

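Stop 2's top is centred near (247,197) and stop 3's near (143,196).

```bash
python3 st.py 247 197 143 196 | head -2; python3 - <<'E'
from fit import *
T=[.5054,.1453,.2587]
d=pickle.load(open("w.pkl","rb"))
for y in (70,74,78,82,155,159,163): print(y,W(T,[[0,y,85]])[0].round(4),proj(d,W(T,[[0,y,85]])).round(0))
E
```

```text
[0.4864 0.2217 0.085 ] track 0.0012 0.0787
[0.4653 0.3051 0.085 ] track 0.0021 0.1647
70 [0.4875 0.213  0.085 ] [[258. 198.]]
74 [0.4865 0.2168 0.085 ] [[253. 198.]]
78 [0.4854 0.2207 0.085 ] [[248. 198.]]
82 [0.4844 0.2246 0.085 ] [[243. 198.]]
155 [0.4657 0.2951 0.085 ] [[155. 198.]]
159 [0.4647 0.299  0.085 ] [[150. 198.]]
163 [0.4637 0.3029 0.085 ] [[145. 198.]]
```

>>> {"name": "apply_moves", "arguments": {"commands": [[0,0,0,-0.08,0.28,-1,72],[0,0,0,0,0,-0.9,72],[0,0,0,0,0,-1,72],[0,0,0,0,0,-1,72],[0,0,0,0,0,-1.0,72],[0,0,0,0,0,-0.1,60],[0,0,0,0,0,0,40],[0,0,0,0,0,0,40],[0,0,0,0,0,0,40],[0,0,0,0,0,0.03,40]]}}

```text
clock: 20.35
position: [0.4857, 0.2214, 0.0641]
tcp_rot: [0.992, 0.129, 0.0, -0.0]
wrist_force: [-0.2, 0.4, -2.8]
opening: 0.0496
```

>>> {"name": "apply_moves", "arguments": {"commands": [[0,0,0,0.24,-0.909,0,40],[0,0,0,0.24,-0.909,0,40],[0,0,0,0.24,-0.909,0,40],[0,0,0,0.24,-0.909,0,40],[0,0,0,0.24,-0.909,0,40],[0,0,0,0.24,-0.909,0,40],[0,0,0,0.24,-0.909,0,40],[0,0,0,0.24,-0.909,0,40],[0,0,0,0.24,-0.909,0,40],[0,0,0,0.24,-0.909,0,40],[0,0,0,0.24,-0.909,0,40],[0,0,0,0,0,0,40]]}}

```text
clock: 21.85
position: [0.55, -0.0303, 0.0631]
tcp_rot: [0.992, 0.128, -0.002, 0.0]
wrist_force: [-3.8, -4.5, -1.8]
opening: 0.0493
```

>>> {"name": "apply_moves", "arguments": {"commands": [[0,0,0,0,0,0.5,40],[0,0,0,0,0,0.9,40],[0,0,0,0,0,0.9,40],[0,0,0,0,0,0.9,40],[0,0,0,-0.4,-0.5,0.9,40],[0,0,0,-0.4,-0.95,0,40],[0,0,0,-0.4,-0.95,0,40],[0,0,0,-0.4,-0.95,0,40],[0,0,-0.5,-0.4,-0.95,0,40],[0,0,-0.5,-0.4,-0.95,0,40],[0,0,-0.5,-0.4,-0.95,0,40],[0,0,-0.57,-0.04,-0.95,0,40]]}}

```text
clock: 23.35
position: [0.4811, -0.2076, 0.1678]
tcp_rot: [0.999, -0.053, 0.001, 0.0]
wrist_force: [0.4, -0.4, -3.1]
opening: 0.0493
```

>>> {"name": "apply_moves", "arguments": {"commands": [[0,0,0,0,-0.95,0,40],[0,0,0,0,-0.95,0,40],[0,0,0,0,-0.95,0,40],[0,0,0,0,-0.95,0,40],[0,0,0,0,-0.95,0,40],[0,0,0,0,0,0,40],[0,0,0,0,0,0,40]]}}

```text
clock: 24.22
position: [0.4804, -0.326, 0.1659]
tcp_rot: [0.999, -0.052, -0.0, -0.001]
wrist_force: [-0.1, 0.8, -3.6]
opening: 0.0492
```

```bash
python3 look.py w6
```

```text
24.275 [ 0.4804 -0.3257  0.166 ] toolx deg -5.92 tilt [-0.001  0.001 -1.   ] [-0.4  0.4 -4.2] 0.049389326953129385 [-0.64  0.15  1.89  0.    1.1   1.03]
```

View pics/w6.png

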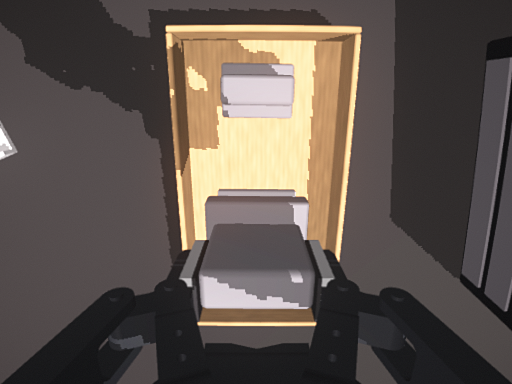

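Stop 1 stands in the tray at (258,90). Stop 2 is held and clear of it, so I'll lower and release.

>>> {"name": "apply_moves", "arguments": {"commands": [[0,0,0,0,0,-1,40],[0,0,0,0,0,-1,40],[0,0,0,0,0,-1,40],[0,0,0,0,0,-0.8,40],[0,0,0,0,0,-0.25,40],[0,0,0,0,0,0,40],[0,0,0,0,0,0,68],[0,0,0,0,0,0,68],[0,0,0,0,0,0,68],[0,0,0,0,0,1,68],[0,0,0,0,0,1,68],[0,0,0,0,0,1,68]]}}

```text
clock: 25.78
position: [0.4807, -0.3262, 0.1412]
tcp_rot: [0.999, -0.052, 0.0, 0.0]
wrist_force: [0.1, -0.7, -0.5]
opening: 0.0679
```

>>> {"name": "apply_moves", "arguments": {"commands": [[0,0,0,0,0.5,1,68],[0,0,0,0,1,1,85],[0,0,0.5,0,1,0,85],[0,0,0.5,0,1,0,85],[0,0,0.5,0,1,0,85],[0,0,0.57,0,1,0,85],[0,0,0,0,1,0,85],[0,0,0,0,1,0,85],[0,0,0,0,1,0,85],[0,0,0,0,1,0,85],[0,0,0,0,1,0,85],[0,0,0,0,1,0,85]]}}

```text
clock: 27.28
position: [0.4808, -0.0379, 0.1906]
tcp_rot: [0.992, 0.129, 0.001, 0.0]
wrist_force: [-0.6, -0.3, 0.3]
opening: 0.0852
```

>>> {"name": "apply_moves", "arguments": {"commands": [[0,0,0,0,1,0,85],[0,0,0,0,1,0,85],[0,0,0,0,1,0,85],[0,0,0,0,1,0,85],[0,0,0,0,1,0,85],[0,0,0,0,1,0,85],[0,0,0,0,1,0,85],[0,0,0,0,1,0,85],[0,0,0,0,1,0,85],[0,0,0,0,1,0,85],[0,0,0,0,1,0,85],[0,0,0,0,1,0,85]]}}

```text
clock: 28.78
position: [0.4808, 0.2623, 0.1905]
tcp_rot: [0.992, 0.129, 0.0, -0.0]
wrist_force: [-0.1, -0.2, 0.1]
opening: 0.0849
```

>>> {"name": "apply_moves", "arguments": {"commands": [[0,0,0,-0.3,0.9,0,85],[0,0,0,-0.3,0.5,0,85],[0,0,0,0,0,0,85],[0,0,0,0,0,0,85]]}}

```text
clock: 29.28
position: [0.4657, 0.2959, 0.1901]
tcp_rot: [0.992, 0.129, 0.0, 0.0]
wrist_force: [-0.4, -0.1, 0.9]
opening: 0.0848
```

```bash
python3 look.py w7
```

```text
29.325 [0.4658 0.2957 0.1901] toolx deg 14.76 tilt [ 0. -0. -1.] [-0.   0.1  0.4] 0.0848966556267138 [ 0.52  0.07  1.93 -0.    1.14  1.83]
```

View pics/w7.png

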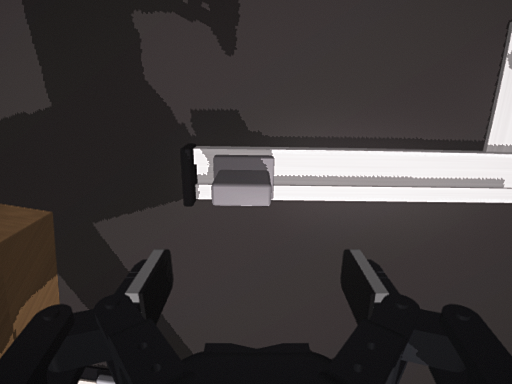

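Stop 3's top is centred near (242,196), 12 mm further along the track than the tool.

>>> {"name": "apply_moves", "arguments": {"commands": [[0,0,0,-0.12,0.46,-1,72],[0,0,0,0,0,-1,72],[0,0,0,0,0,-1,72],[0,0,0,0,0,-1,72],[0,0,0,0,0,-1.0,72],[0,0,0,0,0,-0.07,60],[0,0,0,0,0,0,40],[0,0,0,0,0,0,40],[0,0,0,0,0,0,40],[0,0,0,0,0,0.03,40]]}}

```text
clock: 30.58
position: [0.4627, 0.3079, 0.0643]
tcp_rot: [0.992, 0.129, 0.0, -0.0]
wrist_force: [0.4, 0.2, -2.9]
opening: 0.0494
```

>>> {"name": "apply_moves", "arguments": {"commands": [[0,0,0,0.24,-0.909,0,40],[0,0,0,0.24,-0.909,0,40],[0,0,0,0.24,-0.909,0,40],[0,0,0,0.24,-0.909,0,40],[0,0,0,0.24,-0.909,0,40],[0,0,0,0.24,-0.909,0,40],[0,0,0,0.24,-0.909,0,40],[0,0,0,0.24,-0.909,0,40],[0,0,0,0.24,-0.909,0,40],[0,0,0,0.24,-0.909,0,40],[0,0,0,0.24,-0.909,0,40]]}}

```text
clock: 31.95
position: [0.5268, 0.0575, 0.0635]
tcp_rot: [0.992, 0.129, -0.002, -0.001]
wrist_force: [-3.6, 2.4, -3.0]
opening: 0.0492
```

>>> {"name": "apply_moves", "arguments": {"commands": [[0,0,0,0.24,-0.909,0,40],[0,0,0,0.24,-0.909,0,40],[0,0,0,0.24,-0.909,0,40],[0,0,0,0.2,-0.75,0,40],[0,0,0,0,0,0,40],[0,0,0,0,0,0,40]]}}

```text
clock: 32.7
position: [0.5491, -0.0303, 0.0635]
tcp_rot: [0.992, 0.129, -0.003, 0.001]
wrist_force: [-5.0, -5.6, -0.3]
opening: 0.049
```

>>> {"name": "apply_moves", "arguments": {"commands": [[0,0,0,0,0,0.5,40],[0,0,0,0,0,0.9,40],[0,0,0,0,0,0.9,40],[0,0,0,0,0,0.9,40],[0,0,0,-0.5,-0.5,0.9,40],[0,0,0,-0.8,-0.9,0,40],[0,0,0,-0.8,-0.9,0,40],[0,0,0,-0.8,-0.9,0,40],[0,0,-0.5,-0.8,-0.9,0,40],[0,0,-0.5,-0.8,-0.9,0,40],[0,0,-0.5,-0.8,-0.9,0,40],[0,0,-0.57,-0.75,-0.9,0,40]]}}

```text
clock: 34.2
position: [0.4006, -0.1997, 0.1678]
tcp_rot: [0.999, -0.053, 0.001, 0.0]
wrist_force: [-0.2, 0.7, -3.0]
opening: 0.0491
```

>>> {"name": "apply_moves", "arguments": {"commands": [[0,0,0,0,-0.9,0,40],[0,0,0,0,-0.9,0,40],[0,0,0,0,-0.9,0,40],[0,0,0,0,-0.95,0,40],[0,0,0,0,-0.95,0,40],[0,0,0,0,0,0,40],[0,0,0,0,0,0,40]]}}

```text
clock: 35.08
position: [0.4004, -0.3138, 0.1666]
tcp_rot: [0.999, -0.052, 0.0, -0.0]
wrist_force: [0.5, 0.1, -2.9]
opening: 0.0494
```

```bash
python3 look.py w8
```

```text
35.125 [ 0.4003 -0.3135  0.1665] toolx deg -5.91 tilt [-0.     0.001 -1.   ] [-0.1  0.  -2.8] 0.04978429874756801 [-0.71  0.01  2.04  0.    1.09  0.96]
```

View pics/w8.png

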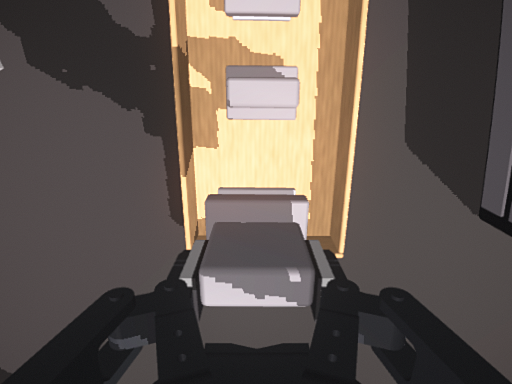

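>>> {"name": "apply_moves", "arguments": {"commands": [[0,0,0,0,-0.16,-1,40],[0,0,0,0,0,-1,40],[0,0,0,0,0,-1,40],[0,0,0,0,0,-0.8,40],[0,0,0,0,0,-0.27,40],[0,0,0,0,0,0,40],[0,0,0,0,0,0,68],[0,0,0,0,0,0,68],[0,0,0,0,0,0,68],[0,0,0,0,0,1,68],[0,0,0,0,0,1,68],[0,0,0,0,0,1,68]]}}

```text
clock: 36.62
position: [0.4004, -0.3181, 0.1408]
tcp_rot: [0.999, -0.052, 0.0, 0.0]
wrist_force: [-0.4, -0.5, -0.3]
opening: 0.0678
```

>>> {"name": "apply_moves", "arguments": {"commands": [[0,0,0,0,0.5,1,85],[0,0,0,0,0.5,1,85],[0,0,0,0.4,1,0.5,85],[0,0,0,0.8,1,0.5,85],[0,0,0,0.9,1,0.5,85],[0,0,0.5,0.9,1,0,85],[0,0,0.9,0.9,1,0,85],[0,0,0.9,0.9,1,0,85],[0,0,0.9,0.9,1,0,85]]}}

```text
clock: 37.75
position: [0.5436, -0.1172, 0.2276]
tcp_rot: [0.974, 0.228, 0.0, 0.0]
wrist_force: [0.0, -0.4, 0.0]
opening: 0.0852
```

```bash
python3 look.py w9; python3 -c "
from h import *
d=grab('scene');cv2.imwrite('pics/s2.png',cv2.resize(np.array(d['pixels'])[:,:,::-1],(800,600)))"
```

```text
37.8 [ 0.5461 -0.1145  0.2278] toolx deg 26.72 tilt [ 0.003  0.002 -1.   ] [ 3.6  2.1 -0.7] 0.08501673394458714 [-0.25  0.05  1.88  0.    1.21  0.85]
```

View pics/s2.png

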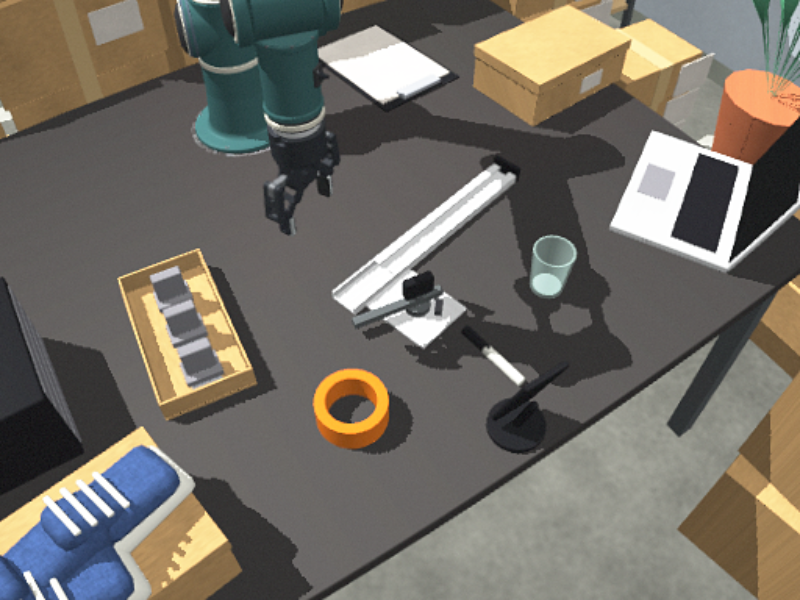

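All three stops stand in the tray at (170,287), (185,323) and (198,360). The track is empty, the gate is open and the bystanders haven't moved. Now back to the knob to close it.

>>> {"name": "apply_moves", "arguments": {"commands": [[0,0,0.8,0.5,0.8,-0.3,60],[0,0,0.9,0.5,0.8,-0.4,60],[0,0,0.9,0.5,0.8,-0.4,60],[0,0,0.9,0.5,0.8,-0.4,50],[0,0,0.9,0.5,0.8,-0.4,50],[0,0,0.9,0.5,0.8,-0.4,50],[0,0,0.46,0.66,0.9,-0.4,50],[0,0,0,0,0,0,50],[0,0,0,0,0,0,50],[0,0,0,0,0,0,50]]}}

```text
clock: 39.1
position: [0.6342, 0.0235, 0.1604]
tcp_rot: [0.746, 0.666, 0.0, 0.0]
wrist_force: [-0.5, -0.3, 0.4]
opening: 0.05
```

```bash
python3 look.py w10
```

```text
39.15 [0.6342 0.0236 0.1604] toolx deg 83.59 tilt [ 0.001 -0.    -1.   ] [-0.9 -0.2  0.2] 0.05001880090240584 [-0.    0.25  1.78 -0.    1.11  0.11]
```

View pics/w10.png

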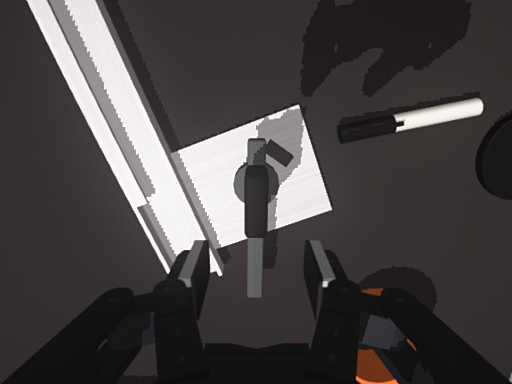

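The knob is aligned with the jaws at column 256. I'll descend, grip and pull up.

>>> {"name": "apply_moves", "arguments": {"commands": [[0,0,0,0.02,0.06,-1,50],[0,0,0,0,0,-1,50],[0,0,0,0,0,-1,50],[0,0,0,0,0,-1,50],[0,0,0,0,0,-0.05,50],[0,0,0,0,0,0,10],[0,0,0,0,0,0,10],[0,0,0,0,0,0,10],[0,0,0,0,0,0,10],[0,0,0,0,0,0,10]]}}

```text
clock: 40.4
position: [0.6347, 0.026, 0.0605]
tcp_rot: [0.745, 0.667, -0.0, -0.0]
wrist_force: [-4.4, 0.2, 5.5]
opening: 0.0173
```

>>> {"name": "apply_moves", "arguments": {"commands": [[0,0,0,0,0,0.2,10],[0,0,0,0,0,0.2,10],[0,0,0,0,0,0.2,10],[0,0,0,0,0,0.03,10],[0,0,0,0,0,0,10],[0,0,0,0,0,0,10]]}}

```text
clock: 41.15
position: [0.6347, 0.026, 0.0744]
tcp_rot: [0.745, 0.667, -0.0, -0.0]
wrist_force: [-3.2, 0.5, -1.4]
opening: 0.0174
```

>>> {"name": "apply_moves", "arguments": {"commands": [[0,0,-0.5,0,0,0.05,10],[0,0,-0.9,0,0,0,10],[0,0,-0.9,0,0,0,10],[0,0,-0.9,0,0,0,10],[0,0,-0.9,0,0,0,10],[0,0,-0.9,0,0,0,10],[0,0,-0.9,0,0,0,10],[0,0,-0.7,0,0,0,10],[0,0,-0.35,0,0,0,10],[0,0,0,0,0,0,10],[0,0,0,0,0,0,10]]}}

```text
clock: 42.52
position: [0.6364, 0.0239, 0.0758]
tcp_rot: [0.992, 0.124, 0.001, 0.002]
wrist_force: [1.8, -7.1, -5.1]
opening: 0.0174
```

```bash
python3 look.py w11
```

```text
42.575 [0.6363 0.0239 0.0757] toolx deg 14.28 tilt [ 0.003 -0.004 -1.   ] [ 2.5 -6.3 -5.2] 0.017222219467653947 [ 0.    0.34  1.84 -0.    0.96  1.32]
```

>>> {"name": "apply_moves", "arguments": {"commands": [[0,0,0,0,0,-0.2,10],[0,0,0,0,0,-0.2,10],[0,0,0,0,0,-0.2,10],[0,0,0,0,0,-0.12,10],[0,0,0,0,0,0,10],[0,0,0,0,0,0,10]]}}

```text
clock: 43.32
position: [0.6367, 0.0241, 0.0605]
tcp_rot: [0.992, 0.124, 0.001, 0.002]
wrist_force: [-4.2, -5.5, 9.1]
opening: 0.0171
```

The knob is seated, at the same height as when I gripped it, with 9 N of reaction. Release and retreat.

>>> {"name": "apply_moves", "arguments": {"commands": [[0,0,0,0,0,0,45],[0,0,0,0,0,0,45],[0,0,0,0,0,0,45],[0,0,0,0,0,0.6,45],[0,0,0,0,0,1,45],[0,0,0,0,0,1,45],[0,0,0,0,0,1,45],[0,0,0,0,0,1,45],[0,0,0,0,0,1,45],[0,0,0,-0.8,0.5,0.5,45],[0,0,0,-0.8,0.5,0,45]]}}

```text
clock: 44.7
position: [0.5959, 0.0513, 0.2131]
tcp_rot: [0.992, 0.123, 0.002, 0.0]
wrist_force: [-0.7, 0.7, -0.5]
opening: 0.0451
```

>>> {"name": "apply_moves", "arguments": {"commands": [[0,0,0,-1,0.5,0,45],[0,0,0,-1,0.5,0,45],[0,0,0,-1,0.5,0,45],[0,0,0,0,0,0,45],[0,0,0,0,0,0,45]]}}

```text
clock: 45.32
position: [0.5209, 0.0884, 0.211]
tcp_rot: [0.992, 0.124, 0.001, 0.0]
wrist_force: [0.8, -0.6, -0.3]
opening: 0.045
```

```bash
python3 look.py w12; python3 - <<'E'
from h import *
a=np.array(grab('scene')['pixels'])[120:290,70:330]; b=np.array(grab('side')['pixels'])[110:260,200:400]
m=np.vstack([cv2.resize(a,(600,392)),cv2.resize(b,(267,200)) if 0 else np.pad(cv2.resize(b,(267,200)),((0,0),(0,333),(0,0)))])
cv2.imwrite('pics/fin.png',m[:,:,::-1])
E
```

```text
45.375 [0.521  0.0883 0.2108] toolx deg 14.18 tilt [ 0.002 -0.    -1.   ] [ 0.7  0.  -0.1] 0.04481651362976275 [ 0.12  0.01  1.96 -0.    1.17  1.44]
```

View pics/fin.png

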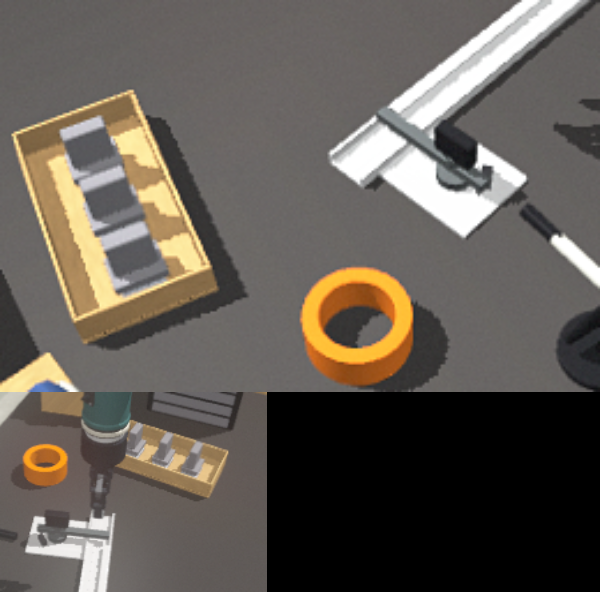

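View pics/w12.png

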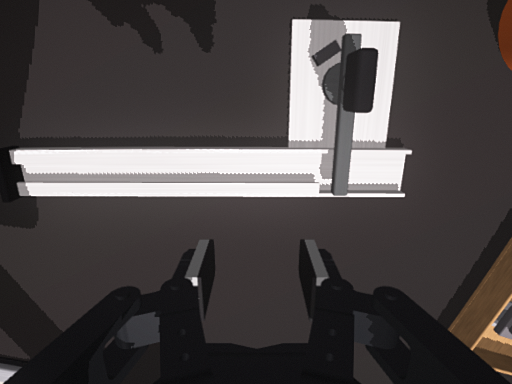

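The gate arm lies across the track and the knob is down. The three stops stand in the tray, and the track is empty. Handing in.

```bash
python3 -c "
from h import *
print(arm.finish_job())"
```

```text
the job is handed in; nothing more can be done
None
```

The packing fence is cleared. I opened the gate, slid the three stops present off the open end and stood them in the tray, then closed and locked the gate. The job was handed in at about 45 s on the robot's clock.

- **Gate:** the last pictures show the arm lying across the track. When pushed down, the knob stopped at the height where I had gripped it, with about 9 N of reaction, so I took it as fully seated. I had no direct reading of the gate joints.
- **Stops:** all three are upright inside the tray and the track is empty. No fourth stop was visible in any picture.
- **Bystanders:** I judged these by eye. The tape roll looked unmoved in the last pictures. The marker is only partly in them. The glass was last seen, in place, before the gate was closed.
- **Robot:** it is clear of everything, with the wrist force near zero.

No check failed or disagreed with another.

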